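# Stand up a fallen potted cutting and gauge its stem with sprung calliper forceps

### The arm

A 6-joint arm with a two-finger parallel gripper is mounted at the origin on the work surface. World frame = base frame: x ahead of the robot, y to its left, z up, the work surface at z = 0. Lengths are in m, angles in rad, forces in N, time in s.
With the tool pointing down it reaches from about 0.275 to 0.975 m from the base axis. Payload 8.4 kg.
Tool frame: the origin (TCP) lies between the finger pads; the fingertips stand tip_reach ahead of it and the grasp point (between the pads) is the TCP (tip_reach is the distance from the TCP to the fingertips, in m); z points along the fingers, y is the direction in which the jaws open and shut (so a half turn about z gives the same grasp; the last joint's range is limited). The gripper opens to 92 mm and grips with 3 to 60 N. Pads are 20 mm wide; open, the fingers measure 128 mm over their backs; the gripper's body (75 mm by 189 mm) begins 69 mm behind the grasp point.
Start: joints at [-0.002, 0.353, 1.633, -0, 1.155, -0.002], TCP at [0.625, -0, 0.234] pointing down, gripper open.
Joint ranges: [-2.63, 2.63], [-0.92, 2.1], [0.06, 2.66], [-1.3, 4.44], [0, 2.69], [-3.02, 3.02]. Speed limits (rad/s): [2.22, 2.22, 2.79, 3.14, 3.14, 3.14].

### API

Orientations are given as a unit quaternion [x, y, z, w].
In Python, from workcell import goto, move_l, goto_joints, open_gripper, gripper_close, dwell, ik, snapshot, MotionError, hand_in, current_time_s, current_joint_pos, current_dq, current_joint_efforts, current_position, current_eef_rot, current_force, current_torque, current_finger_gap, tip_reach gives the robot as it stands. Calls block until the motion is done:
- goto(position, orientation): joint-space move of the TCP to a pose.
- move_l(position, attitude=None, feed=0.15, threshold=None): straight line of the TCP; attitude=None keeps the orientation; feed is the mean speed in m/s. With threshold (N) it stops when the force on the tool has changed by that much, and returns True; else False.
- goto_joints(angles): joint-space move.
- open_gripper() and gripper_close(strength=None): open the fingers fully, or close them until they stop; strength is the grip in N (None keeps the last).
- dwell(seconds).
- ik(position, orientation): joint angles nearest the present ones, or None.
- snapshot(name): name is "scene" or "side" or "wrist"; returns a dict with "img" (400x640x3 uint8, blue, green, red), "mtx" (3x3 intrinsics, pixels), "rvec" (rotation vector, rad) and "tvec" (3), from world to camera coordinates, as OpenCV has them; the wrist camera has in their place "hand_eye" (4x4, takes a point from camera to tool coordinates, whose origin is the TCP and whose axes are the flange's). Camera axes: x right, y down, z forward; pixel columns grow to the right and rows downward; lengths in m; the calibration is good to about 2 mm. A picture is of the moment at which its call begins: read the wrist's pose just before it. There is no depth.
A pose or a line that the arm cannot do raises MotionError and nothing moves.
- hand_in(): hands the job in, once; it reports no verdict.
Readings, each from a call of its own:
- current_time_s(): time.
- current_joint_pos(): joint angles.
- current_dq(): joint speeds.
- current_joint_efforts(): joint torques, N m.
- current_position(): TCP position.
- current_eef_rot(): TCP orientation.
- current_force(): force on the tool from outside, world axes, zero at the start.
- current_torque(): the same for the moment, N m.
- current_finger_gap(): opening from 0.0 (shut) to 1.0 (fully open).
Only numpy, scipy, OpenCV 4.12 (cv2) and the standard library are available. Lean on these libraries where they do the work, as an engineer would, in place of code of your own. Each camera call takes 0.05 s, during which the arm holds its last target.

### The job

The potted cutting lying on the bench has been knocked over: take it by its pot, never by its stem, and stand it upright on the bench tiles. Then pick up the sprung calliper forceps (the large pair with the scale blade across its legs), squeeze them until the jaws are 20 mm apart, the long line on the scale, and finish holding them level and steady at that gap, about halfway up the bare stem, with the stem standing free between the jaws and touching neither. The program ends with the callipers still in the grip; leave the other things on the bench where they are.

Things in the scene. Friction and masses are not known exactly. Their poses are not given: they have to be found in the camera images.
- pot: Fallen cutting: dark grey square pot, 62 mm high, about 0.2 kg, solid. Outside 42 mm square at the foot, widening to 49 mm at 50 mm up, then a collar 55 mm square up to 62 mm. Origin: centre of its underside; z along pot and stem to the stem's top; x, y square to its sides. Starts lying on its +x side: z axis 7 degrees above level, y level, origin 21 mm up. Upright, its origin is at bench height.
- stem: The bare woody stem fixed in the fallen pot: a round rod 10 mm in diameter on the pot's axis, from 58 to 172 mm above the pot's underside. Origin: its foot, 58 mm along z from the pot's origin; z along the stem. (Four more potted cuttings stand in a tray at the back of the bench; they are not part of the job.)
- stem_mid (a point): Point on the stem's axis halfway up its bare length, 117 mm above the pot's underside.
- calliper: Steel spring forceps, flat on the bench, 236 mm long, 14 mm high, 0.08 kg: round bow spring at the heel (-x end), two legs, flat jaws at the +x end. Origin: on the underside, midway between the finger plates; x to the jaws, y to the left leg, z up. A thin scale blade, 8 x 60 mm, fixed to the right leg, crosses over the left leg at x = 50 mm; its long line meets the left leg's pointer at 20 mm gap.
- gap_mid (a point): Point midway between the jaws, in the forceps' frame at x = 95 mm, y = 0, z = 7 mm.
- plate_l (a point): Centre of the outer face of the left leg's ribbed finger plate, where to squeeze; the right one mirrors it. Plates are 32 mm long (x -16 to 16 mm), 14 mm high from the underside up. Width over both: 43 mm at rest, 28 mm at 20 mm jaw gap, where plates and jaws are parallel. The jaws move 1.86 times as far as the plates. Spring force on each plate: about 1 N at rest, 8 N at 20 mm gap.
- jaw_l (a point): Centre of the left jaw's inner face. Each jaw is a flat plate 20 mm long and 14 mm high (7 mm above the forceps' underside at its centre).
- jaw_r (a point): Centre of the right jaw's inner face; the distance from jaw_l is the jaw gap.
- leg_l (a joint): Turn of the left leg in rad about its pivot near the heel, 110 mm behind the origin: 0 at rest (49 mm gap), grows as the forceps are squeezed; gap in mm = 20 + 410 x (0.07 - value), so 0.07 at the 20 mm mark; 0.115 is the end stop (2 mm gap). The right leg turns by the same angle the other way.
- beaker: Glass beaker, 54 mm across, 70 mm high; origin at the centre of its underside. Leave it.
- petri: Petri dish with seeds, 90 mm across, 16 mm high; origin at the centre of its underside. Leave it.
- cup: Lidded sample cup, 66 mm across, 46 mm high; origin at the centre of its underside. Leave it.
- wash_bottle: White wash bottle, 64 mm across, 180 mm high to its bent spout; origin at the centre of its underside. Leave it.
- marker: Marker pen lying on the bench, 120 mm long, 16 mm thick; origin under its middle. Leave it.
- fine_tweezers: Small plain tweezers, 125 mm long, 12 mm wide and 6 mm high, without scale, lying on a paper card; origin under its middle. Not the callipers; leave it.

How it is judged:
By the outcome, as a careful person would: the job done as asked, in the order asked, and still so for the second after the job is handed in, while the arm keeps its last pose, push and grip.
It also fails if it takes over 72 s, if anything falls off the work surface, if the arm or the gripper's body presses on something with over 40 N, if the wrist force passes 120 N, or if a joint passes its speed limit or range.

## Working session

There is one attempt and no reset: what is moved stays moved. The work goes in short steps, each a Python script; the robot and the scene stay as the last script left them, time stands still between calls to the robot, and variables do not carry over. Pictures are saved under pics/ and viewed, and the job is handed in when it is done.

```bash
ls; mkdir -p pics
python3 - <<'E'
from workcell import *
import cv2,numpy as np
for n in ("scene","side","wrist"):
    s=snapshot(n); cv2.imwrite(f"pics/{n}0.png",s["img"]); print(n,s["mtx"].tolist(), {k:np.round(np.array(s[k]),4).tolist() for k in s if k not in("img","mtx")})
print(current_time_s(),current_position(),current_eef_rot(),tip_reach if not callable(tip_reach) else tip_reach(),current_finger_gap())
E
```

```text
pics
scene [[513.838292079043, 0.0, 331.7109772854846], [0.0, 513.838292079043, 203.0511950682418], [0.0, 0.0, 1.0]] {'rvec': [2.1371, 1.1023, -0.451], 'tvec': [-0.3319, -0.2878, 1.8853]}
side [[413.18185564043114, 0.0, 328.4455443279328], [0.0, 413.18185564043114, 197.76491062761121], [0.0, 0.0, 1.0]] {'rvec': [0.6426, -2.5042, 1.3105], 'tvec': [0.5044, 0.2234, 0.9996]}
wrist [[318.0443105040865, 0.0, 319.83855981151555], [0.0, 318.0443105040865, 197.37472025221496], [0.0, 0.0, 1.0]] {'hand_eye': [[0.0001, -0.9654, -0.2609, 0.0739], [1.0, 0.0002, -0.0001, 0.0005], [0.0002, -0.2609, 0.9654, -0.1515], [0.0, 0.0, 0.0, 1.0]]}
0.15 [6.24661584e-01 1.83757251e-05 2.33053982e-01] [ 7.07095566e-01  7.07117803e-01 -3.77356560e-04 -3.61983822e-04] 0.019 1.0016785644580857
```

View pics/scene0.png

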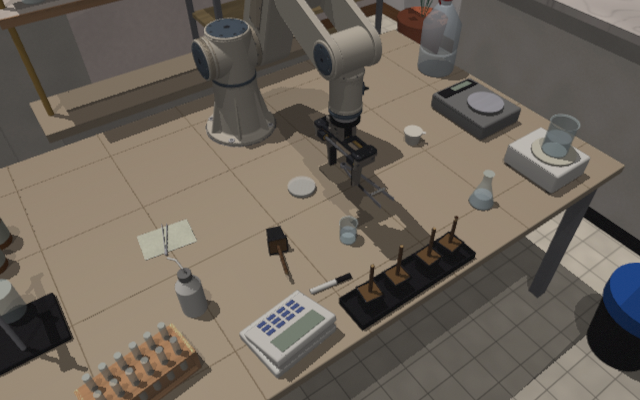

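View pics/side0.png

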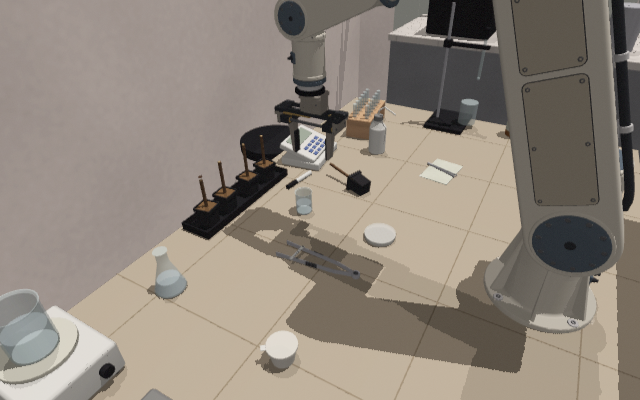

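View pics/wrist0.png

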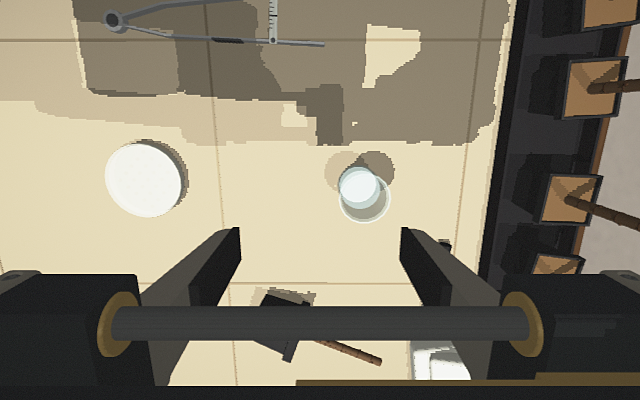

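The scene view shows the fallen pot at (277,240) with its stem tip at (288,272), and the calliper under the gripper around (365,185). In the wrist view the calliper's heel ring is at (113,19) and the scale blade at (273,15). The pot is at (285,325) with its stem tip at (380,362).

```bash
cat > h.py <<'E'
from workcell import *
import cv2,numpy as np
from scipy.spatial.transform import Rotation as R
def grab(n,fn=None):
    p=np.array(current_position());q=np.array(current_eef_rot())
    s=snapshot(n)
    if fn: cv2.imwrite(f"pics/{fn}.png",s["img"])
    K=s["mtx"]
    if n=="wrist":
        T=np.eye(4);T[:3,:3]=R.from_quat(q).as_matrix();T[:3,3]=p
        M=T@np.array(s["hand_eye"]);C=M[:3,3];Rw=M[:3,:3]
    else:
        Rc=cv2.Rodrigues(np.array(s["rvec"],float))[0];C=-Rc.T@np.array(s["tvec"]).ravel();Rw=Rc.T
    return dict(img=s["img"],K=np.array(K),C=C,R=Rw)
def ray(v,uv):
    d=v["R"]@np.linalg.inv(v["K"])@np.array([uv[0],uv[1],1.0]);return v["C"],d/np.linalg.norm(d)
def onz(v,uv,z):
    C,d=ray(v,uv);return C+d*(z-C[2])/d[2]
def proj(v,P):
    c=v["R"].T@(np.asarray(P,float)-v["C"]);c=v["K"]@c;return c[:2]/c[2]
def tri(vs,uvs):
    A=np.zeros((3,3));b=np.zeros(3)
    for v,u in zip(vs,uvs):
        C,d=ray(v,u);M=np.eye(3)-np.outer(d,d);A+=M;b+=M@C
    return np.linalg.solve(A,b)
E
python3 - <<'E'
from h import *
w=grab("wrist");s=grab("scene");d=grab("side")
for n,uv,z in [("heel",(113,19),.007),("blade",(273,39),.01),("tipR",(323,44),.007),("pot",(285,325),.025),("stemtip",(380,362),.03),("petri",(145,178),.016),("beaker",(360,190),0.07)]: print(n,onz(w,uv,z).round(4))
for n,uv,z in [("pot",(277,240),.025),("stemtip",(288,272),.03),("heel",(345,180),.01),("bottle",(190,300),.05),("marker",(332,284),.01)]: print("scene",n,onz(s,uv,z).round(4))
E
```

```text
heel [0.4038 0.1692 0.007 ]
blade [0.5745 0.1491 0.01  ]
tipR [0.6283 0.1447 0.007 ]
pot [ 0.5792 -0.197   0.025 ]
stemtip [ 0.7057 -0.2508  0.03  ]
petri [ 0.4183 -0.0021  0.016 ]
beaker [ 0.6658 -0.0033  0.07  ]
scene pot [ 0.5737 -0.1928  0.025 ]
scene stemtip [ 0.6912 -0.2294  0.03  ]
scene heel [0.4699 0.125  0.01  ]
scene bottle [ 0.6371 -0.4829  0.05  ]
scene marker [ 0.7794 -0.1477  0.01  ]
```

Run:
```python
from h import *
q=[.70710678,.70710678,0,0]
import pickle
goto([0.52,0.06,0.25],q); v=grab("wrist","cal1"); pickle.dump(v,open("cal1.pkl","wb"))
goto([0.62,-0.28,0.22],q); v=grab("wrist","pot1"); pickle.dump(v,open("pot1.pkl","wb"))
pickle.dump((grab("scene","scene1"),grab("side","side1")),open("ss1.pkl","wb"))
print(current_time_s())
```

```text
2.3917
```

View pics/cal1.png

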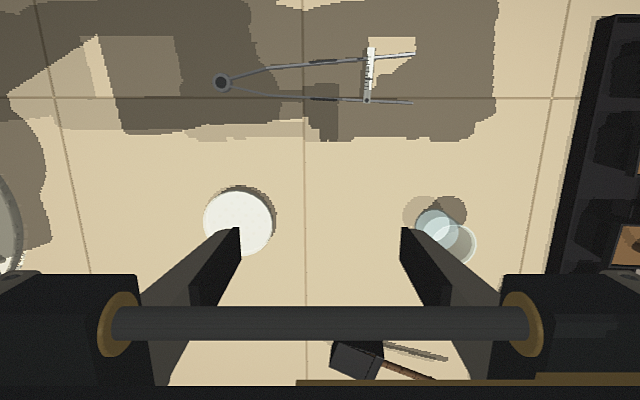

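View pics/pot1.png

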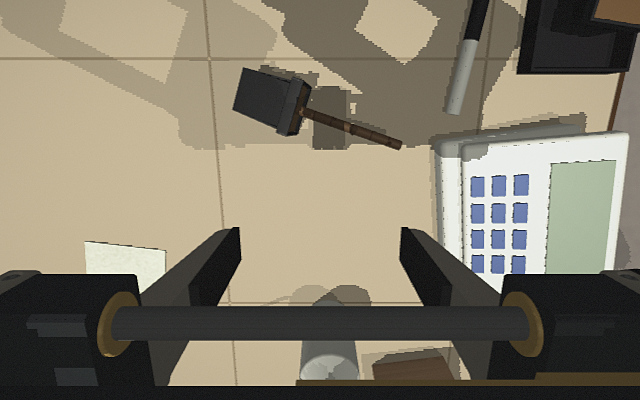

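The calliper view shows the heel ring at (222,82), jaw tips near (414,53) and (414,103), and the blade at column 369. In the pot view the foot is at (238,90), the collar at (293,107) and the stem tip at (401,145). I'll zoom in on both.

Run:
```python
import cv2
a=cv2.imread("pics/cal1.png")[30:125,205:425];cv2.imwrite("pics/cal1z.png",cv2.resize(a,None,fx=3.6,fy=3.6,interpolation=cv2.INTER_NEAREST))
a=cv2.imread("pics/pot1.png")[55:165,220:415];cv2.imwrite("pics/pot1z.png",cv2.resize(a,None,fx=4,fy=4,interpolation=cv2.INTER_NEAREST))
```

```text
(no output)
```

View pics/cal1z.png

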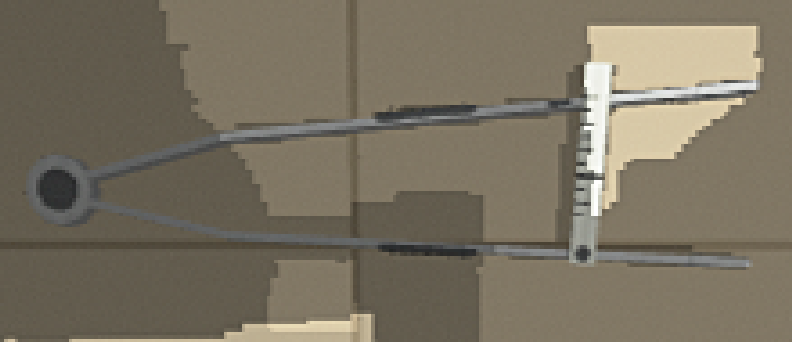

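View pics/pot1z.png

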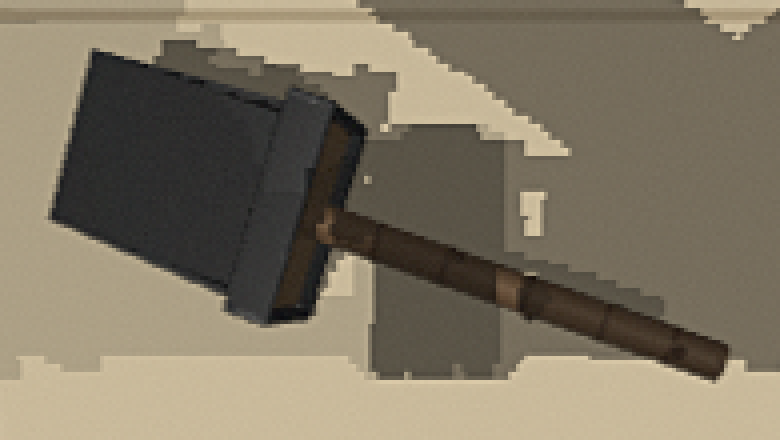

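Run:
```python
from h import *
import pickle
v=pickle.load(open("pot1.pkl","rb"));c=np.cos(np.radians(7));s=np.sin(np.radians(7))
f=lambda a,b:((a)/4+220-.4,(b)/4+55-.4)
zt=.021+.021*c
a,b=onz(v,f(93,50),zt),onz(v,f(52,217),zt);print("foot top edge",a,b,np.linalg.norm(a-b))
m=(a+b)/2; y=(a-b)/np.linalg.norm(a-b); print("yaw from edge",np.degrees(np.arctan2(-y[0],y[1])))
# collar lower ridge top: z=50 along, half 27.5
zc=.021+.05*s+.0275*c
a2,b2=onz(v,f(285,88),zc),onz(v,f(228,312),zc);print("collar edge",a2,b2,np.linalg.norm(a2-b2))
t=onz(v,f(722,362),.021+.172*s);print("tip",t)
# sdir from collar mid to tip & foot
m2=(a2+b2)/2
# horizontal dist along: foot top edge at 0*c - .021*s... wait x up side offset
print("m2-m",np.linalg.norm((m2-m)[:2]),"yaws",[np.degrees(np.arctan2(*(q[1::-1]))) for q in (m2-m,t-m,t-m2)], "tip-m",np.linalg.norm((t-m)[:2]))
w=pickle.load(open("cal1.pkl","rb"))
g=lambda a,b:(a/3.6+205-.4,b/3.6+30-.4)
h=onz(w,g(58,188),.014);jl=onz(w,g(757,86),.014);jr=onz(w,g(749,265),.014)
pl=onz(w,g(426,112),.014);pr=onz(w,g(428,249),.014)
print("heel",h,"jl",jl,"jr",jr,np.linalg.norm(jl-jr));print("plates",pl,pr,np.linalg.norm(pl-pr))
o=(pl+pr)/2;j=(jl+jr)/2
print("o",o,"j",j,"o-j",np.linalg.norm(o-j),"h-j",np.linalg.norm(h-j));print("yaws",[np.degrees(np.arctan2(*(q[1::-1]))) for q in (j-h,j-o,o-h)])
```

```text
foot top edge [ 0.54601932 -0.16364427  0.04184347] [ 0.53335613 -0.20255778  0.04184347] 0.04092208343054342
yaw from edge -18.025862225669634
collar edge [ 0.59332647 -0.17349287  0.05438849] [ 0.5781871  -0.22503273  0.05438849] 0.053717387547674356
tip [ 0.70305105 -0.23832741  0.04196153]
m2-m 0.04882172938538639 yaws [np.float64(-19.33170037675207), np.float64(-18.678270271497613), np.float64(-18.42023089104765)] tip-m 0.17244573303007046
heel [0.40662315 0.16693887 0.014     ] jl [0.62774628 0.1973209  0.014     ] jr [0.6293943  0.14358495 0.014     ] 0.053761216221263966
plates [0.52416839 0.18963514 0.014     ] [0.52496641 0.14843901 0.014     ] 0.04120386081366461
o [0.5245674  0.16903707 0.014     ] j [0.62857029 0.17045292 0.014     ] o-j 0.10401252709337179 h-j 0.22197495552551783
yaws [np.float64(0.9070778032429901), np.float64(0.7799508222623674), np.float64(1.0191706306907056)]
```

Checks agree with the given sizes: foot edge 40.9 mm (42), collar 53.7 mm (55) and a pot yaw of about -18.5°. The calliper plates measure 41 mm (43), with its origin at (0.525, 0.169) and yaw about 0.9°. Next is the IK check for the pot grasp, taken at the collar's flat faces.

```bash
cat > plan.py <<'E'
from h import *
psi=np.radians(-18.6); s=np.array([np.cos(psi),np.sin(psi),0]);up=np.array([0,0,1.]);l=np.cross(up,s)
def quat(el):  # tool dir elevation (deg) in s-plane
    e=np.radians(el);d=np.cos(e)*s+np.sin(e)*up;x=-np.sin(e)*s+np.cos(e)*up
    return R.from_matrix(np.column_stack([x,np.cross(d,x),d])).as_quat()
O=np.array([0.542,-0.184,.021]);a7=np.radians(7);zp=np.cos(a7)*s+np.sin(a7)*up
G=O+.056*zp
ELF=-30;ELI=ELF-83
P=np.array([0.58,-0.195,0.])  # upright place
E
python3 - <<'E'
from plan import *
print(G)
for p,e in [(G,ELI),(G+[0,0,.1],ELI),(P+[0,0,.056],ELF),(P+[0,0,.12],ELF),(P+[0,0,.056]-.1*(np.cos(np.radians(30))*s-up*.5),ELF)]:
    j=ik(p,quat(e));print(e,None if j is None else np.round(j,2))
E
```

```text
[ 0.59467942 -0.20172858  0.02782468]
-113 [-0.33  0.8   1.43 -0.    1.31  1.57]
-113 [-0.33  0.68  1.4  -0.    1.46  1.57]
-30 [-0.33  0.72  2.42  3.14  1.05 -1.57]
-30 [-0.33  0.52  2.43  3.14  0.86 -1.57]
-30 [-0.33  0.59  2.61  3.14  1.1  -1.57]
```

```bash
sed -i 's/^P=.*/P=np.array([0.60,-0.202,0.])/' plan.py
python3 - <<'E'
from plan import *
d=np.cos(np.radians(ELI))*s+np.sin(np.radians(ELI))*up
goto(G-.09*d,quat(ELI)); move_l(G,feed=.12); gripper_close(35); dwell(.2)
print("t",current_time_s(),"w",current_finger_gap()*92,current_force(),current_position())
grab("scene","g_scene");grab("side","g_side")
for p,e in [(P+[0,0,.056],ELF),(P+[0,0,.12],ELF),(P+[0,0,.056]-.08*(np.cos(np.radians(30))*s-up*.5),ELF)]:
    j=ik(p,quat(e));print(e,None if j is None else np.round(j,2))
E
```

```text
t 5.8667 w 54.989730740000695 [ 0.56075638 -0.06816627  1.90265504] [ 0.5947528  -0.2017906   0.02794115]
-30 [-0.33  0.72  2.38  3.14  1.   -1.57]
-30 [-0.33  0.53  2.39  3.14  0.82 -1.57]
-30 [-0.33  0.61  2.53  3.14  1.04 -1.57]
```

View pics/g_side.png

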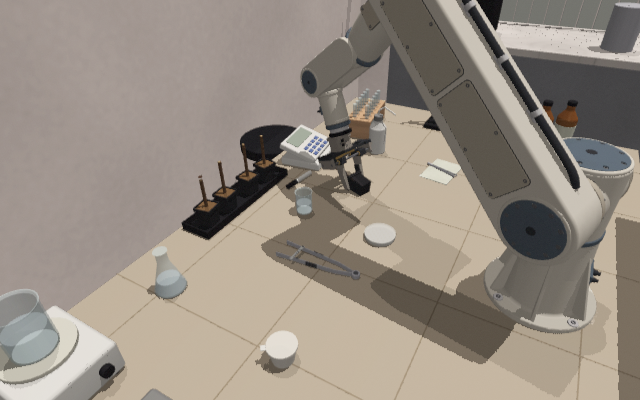

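The fingers stopped at 55.0 mm, the collar width, and the side view shows the pot between them at (355,183). Next I'll lift, flip the wrist through j5=0, and turn the pot upright in the air.

```bash
python3 - <<'E'
from plan import *
move_l(G+[0,0,.12],feed=.15)
j1=current_joint_pos()[0]
goto_joints([j1,.15,2.15,0,0.0,1.571]); print("A",current_position(),current_time_s())
goto_joints([j1,.15,2.15,3.1416,0.0,-1.571]); print("A'",current_position(),current_finger_gap()*92)
goto(P+[0,0,.056+.06],quat(ELF)); print(current_time_s(),current_position(),current_finger_gap()*92,current_force())
grab("scene","up_scene");grab("side","up_side");grab("wrist","up_wrist")
E
python3 - <<'E'
import cv2,numpy as np
a=cv2.imread("pics/up_scene.png")[150:350,180:400];b=cv2.imread("pics/up_side.png")[90:290,250:470]
cv2.imwrite("pics/upz.png",cv2.resize(np.hstack([a,b]),None,fx=1.8,fy=1.8))
E
```

```text
A [ 0.63339493 -0.21436392  0.25555653] 8.25
A' [ 0.6331415  -0.21424571  0.25592263] 54.91205556835078
11.7167 [ 0.60083153 -0.20226459  0.11624148] 54.903885375234545 [-0.06368574 -0.3105328  -1.26763547]
```

View pics/upz.png

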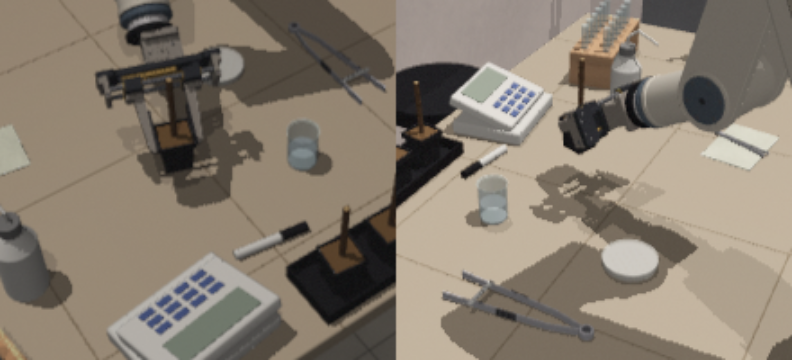

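View pics/up_wrist.png

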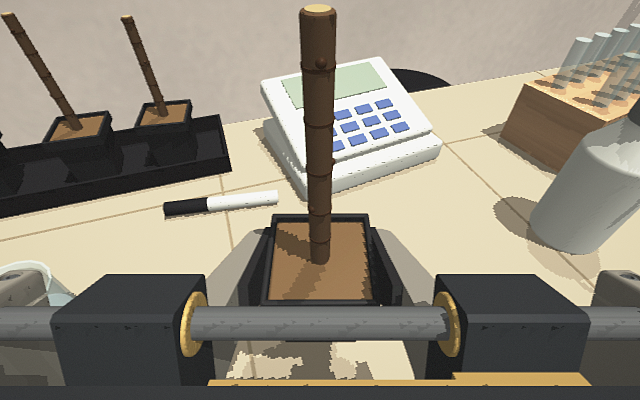

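The pot is upright in the grip, with the stem vertical between the fingers and clear of them. I'll lower it until it touches.

Run:
```python
from plan import *
x=np.array(current_position())
move_l([x[0],x[1],.066],feed=.1)
r=move_l([x[0],x[1],.050],feed=.015,threshold=4); print(r,current_position(),current_force(),current_time_s())
```

```text
True [ 0.60168424 -0.20267956  0.0570742 ] [-0.35891189 -0.24418989  2.98346965] 13.1917
```

```bash
python3 - <<'E'
from plan import *
import pickle
open_gripper(); dwell(.2)
x=np.array(current_position()); e=np.radians(ELF); d=np.cos(e)*s+np.sin(e)*up
move_l(x-.08*d,feed=.12); w=grab("wrist","st_wrist")
c,sd=grab("scene","st_scene"),grab("side","st_side")
pickle.dump((w,c,sd),open("st.pkl","wb")); print(current_time_s(),current_joint_pos())
E
python3 - <<'E'
import cv2,numpy as np
a=cv2.imread("pics/st_scene.png")[150:350,180:400];b=cv2.imread("pics/st_side.png")[90:290,250:470]
cv2.imwrite("pics/stz.png",cv2.resize(np.hstack([a,b]),None,fx=1.8,fy=1.8))
E
```

```text
15.05 [-0.33056124  0.60367784  2.52378233  3.13573784  1.03261535 -1.57069958]
```

View pics/stz.png

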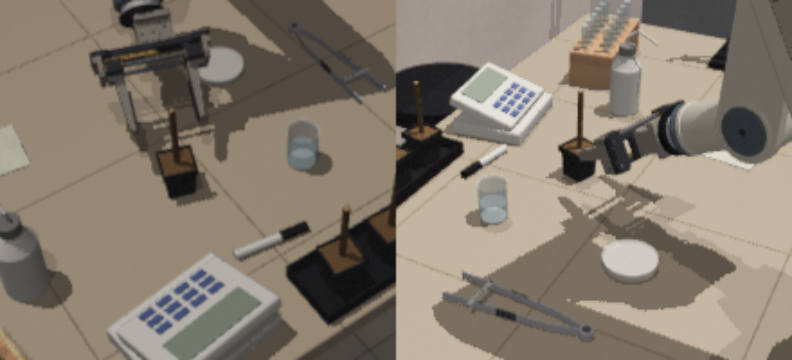

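View pics/st_wrist.png

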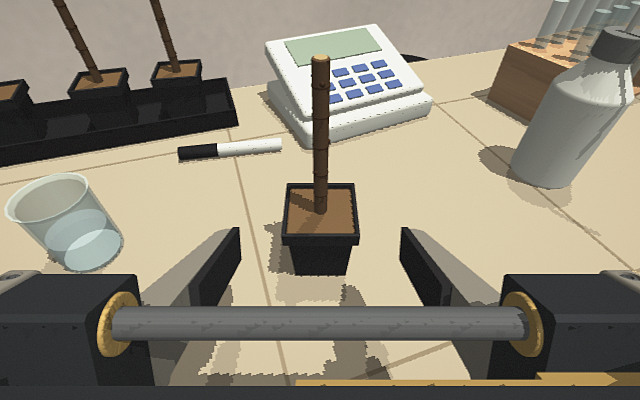

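The pot stands upright and free: stem top at about (320,57) in the wrist view, (275,212) in scene and (352,142) in side. Next I'll triangulate the stem and check it is vertical.

```bash
python3 - <<'E'
from h import *
import pickle
w,c,sd=pickle.load(open("st.pkl","rb"))
print(proj(w,[0.602,-.2027,.172]),proj(c,[0.602,-.2027,.172]),proj(sd,[0.602,-.2027,.172]))
print("wrist top z.172",onz(w,(320,57),.172),"foot z.060",onz(w,(320.5,211),.060))
print("tri top",tri([w,c,sd],[(320,57),(275,212.2),(352.2,141.7)]), tri([c,sd],[(275,212.2),(352.2,141.7)]))
for n,v,x0,y0 in (("c",c,225,190),("s",sd,310,110)):
    a=v["img"][y0:y0+100,x0:x0+100];cv2.imwrite(f"pics/stz_{n}.png",cv2.resize(a,None,fx=5,fy=5,interpolation=cv2.INTER_NEAREST))
E
python3 -c "
import cv2,numpy as np
cv2.imwrite('pics/stz2.png',cv2.resize(np.hstack([cv2.imread('pics/stz_c.png'),cv2.imread('pics/stz_s.png')]),None,fx=.8,fy=.8))"
```

```text
[321.25400042  57.7047891 ] [275.35375661 211.32141254] [352.50849079 139.75800567]
wrist top z.172 [ 0.60305193 -0.20238585  0.172     ] foot z.060 [ 0.59975895 -0.20176545  0.06      ]
tri top [ 0.6024035 -0.202431   0.1689579] [ 0.60104432 -0.20206105  0.16649248]
```

View pics/stz2.png

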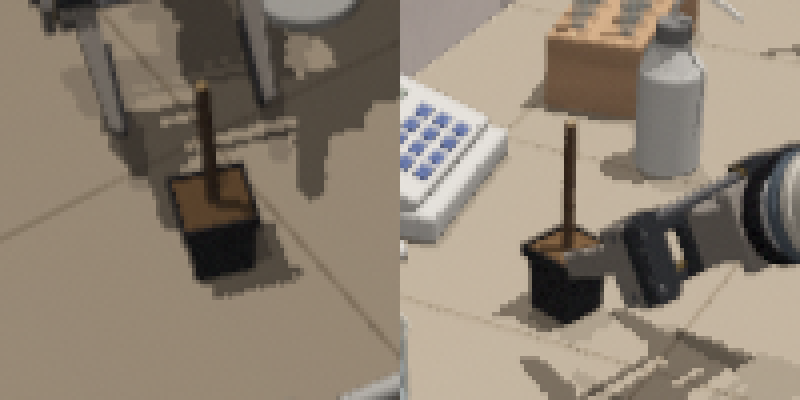

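The stem axis is at about (0.602, -0.2025), vertical within 3 mm over its length, and agrees across all three cameras. Next I'll back off, unflip the wrist away from the pot, and go to the calliper.

```bash
cat >> h.py <<'E'
def qdown(phi):  # tool down, tool x along heading phi
    x=np.array([np.cos(phi),np.sin(phi),0]);z=np.array([0,0,-1.])
    return R.from_matrix(np.column_stack([x,np.cross(z,x),z])).as_quat()
E
python3 - <<'E'
from h import *
import pickle
j=np.array(current_joint_pos())
j[1]=.25; goto_joints(j); print(current_position())
j[0]=.31; goto_joints(j)
goto_joints([.31,.15,2.15,3.1416,0.0,-1.571]); goto_joints([.31,.15,2.15,0,0.0,1.571])
goto([0.5246-.03,.169,.16],qdown(np.radians(.9))); v=grab("wrist","cal2"); pickle.dump(v,open("cal2.pkl","wb"))
print(current_time_s(),current_position(),current_force(),np.round(current_joint_pos(),2))
E
```

```text
[ 0.5676147  -0.19136484  0.30351228]
21.8833 [0.49484808 0.16906864 0.15994601] [ 0.48994485 -0.04013584  1.06977817] [0.33 0.28 1.92 0.   0.94 1.88]
```

View pics/cal2.png

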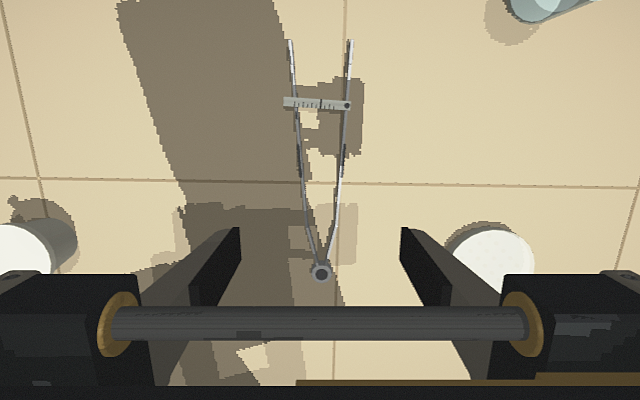

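Run:
```python
from h import *
import pickle
v=pickle.load(open("cal2.pkl","rb"))
h=onz(v,(321,273),.014);a=onz(v,(290,41),.014);b=onz(v,(351,41),.014);j=(a+b)/2
p1=onz(v,(299,160),.014);p2=onz(v,(342,157),.014)
print(h,a,b,"L",np.linalg.norm(j-h),np.linalg.norm(a-b),"yaw",np.degrees(np.arctan2(*(j-h)[1::-1])))
print("plates",p1,p2,(p1+p2)/2,np.linalg.norm(p1-p2)); u=(j-h)/np.linalg.norm(j-h); print("origin from jaw end",j-u*.105,"cup",onz(v,(35,255),.046))
a=v["img"][30:290,270:375];cv2.imwrite("pics/cal2z.png",cv2.resize(a,None,fx=2.3*1,fy=2.3,interpolation=cv2.INTER_NEAREST))
```

```text
[0.40767733 0.16708774 0.014     ] [0.62675847 0.19744539 0.014     ] [0.62761827 0.14525301 0.014     ] L 0.21955239873488205 0.05219945923757748 yaw 1.1121686709454104
plates [0.52465934 0.18979168 0.014     ] [0.52814658 0.14951808 0.014     ] [0.52640296 0.16965488 0.014     ] 0.04042429662211974
origin from jaw end [0.52220815 0.16931117 0.014     ] cup [0.43873463 0.42768239 0.046     ]
```

View pics/cal2z.png

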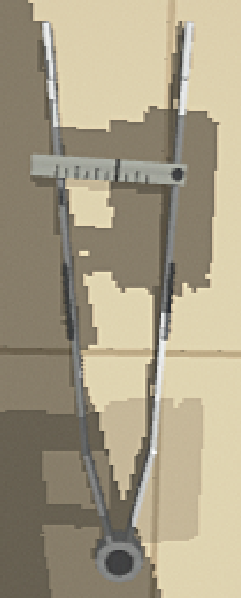

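Run:
```python
from h import *
q=qdown(np.radians(1.0)); o=[.5245,.1692]
goto([*o,.09],q); f0=np.array(current_force())
r=move_l([*o,.0205],feed=.08,threshold=8); print(r,current_position(),current_force()-f0)
for st in (4,8):
    gripper_close(st); dwell(.4); print(st,current_finger_gap()*92,current_time_s())
grab("wrist","sq1");grab("side","sq1s")
```

```text
True [0.52358606 0.16891748 0.01940905] [-0.9677729   0.71426786  5.53554305]
4 42.83368974576127 24.375
8 31.568735100225926 25.0333
```

View pics/sq1.png

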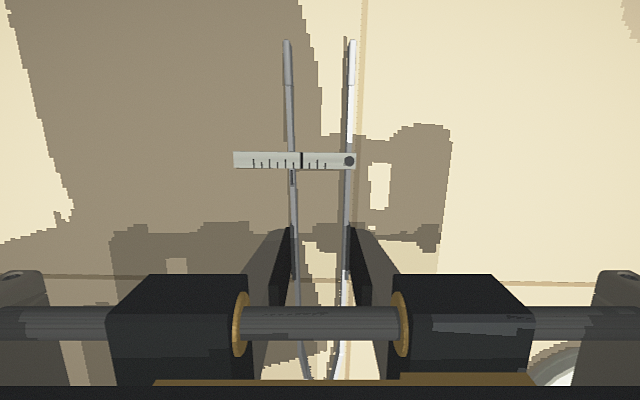

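The long line sits slightly right of the left leg pointer. The left leg is at (292,160) and the line at (302,160), so the gap is still over 20 mm. I'll lift a little and squeeze on.

Run:
```python
from h import *
x=np.array(current_position()); move_l([x[0],x[1],.12],feed=.1); print(current_finger_gap()*92)
for st in (9,9.5):
    gripper_close(st); dwell(.4); print(st,current_finger_gap()*92,current_time_s())
    if current_finger_gap()*92<29: break
v=grab("wrist","sq2");grab("side","sq2s")
a=v["img"][30:240,220:370];cv2.imwrite("pics/sq2z.png",cv2.resize(a,None,fx=2.8,fy=2.8,interpolation=cv2.INTER_NEAREST))
```

```text
28.142612541716645
9 26.376112808912044 27.0083
```

View pics/sq2z.png

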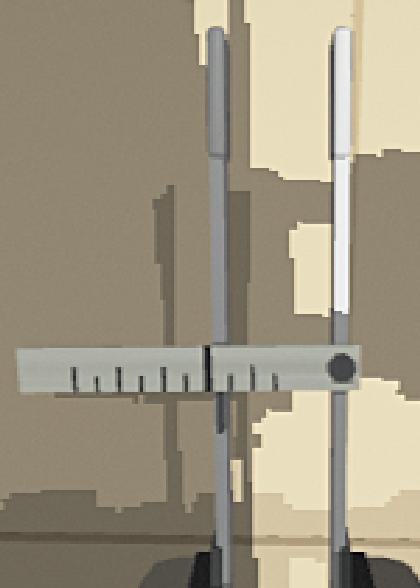

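View pics/sq2s.png

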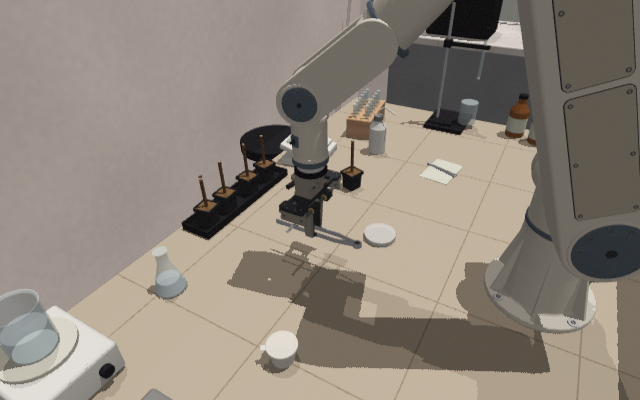

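In the air, 8 N had already given 28.1 mm. At 9 N it overshot to 26.4 mm, and the pointer at (221) is now past the long line at (208). Easing back.

Run:
```python
from h import *
for st in (8,7.8,7.6,7.4,7.2,7.0,6.8,6.6):
    gripper_close(st); dwell(.3); w=current_finger_gap()*92; print(st,w,current_time_s())
    if w>27.85: break
v=grab("wrist","sq3")
a=v["img"][30:240,220:370];cv2.imwrite("pics/sq3z.png",cv2.resize(a,None,fx=2.8,fy=2.8,interpolation=cv2.INTER_NEAREST))
```

```text
8 27.711251163571927 27.7333
7.8 28.070078718243483 28.2667
```

View pics/sq3z.png

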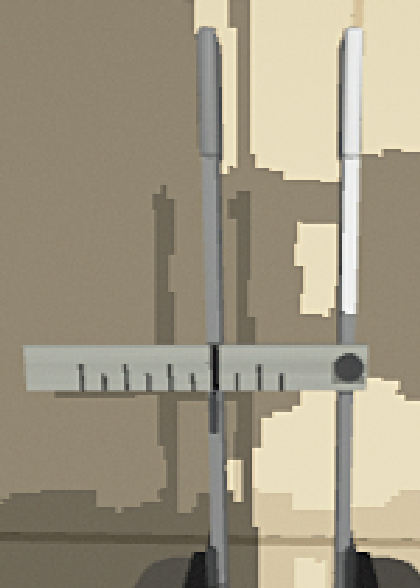

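The pointer at (213) and the long line at (214.5) now coincide and the plate width is 28.07 mm. Next I'll check the pose of the calliper in the hand.

```bash
python3 - <<'E'
from h import *
q=qdown(np.radians(-18.6)); 
x=current_position(); goto([0.46,0.0,.25],qdown(np.radians(-8)))
s=snapshot("wrist");H=np.array(s["hand_eye"]);K=s["mtx"]
def pt(x,y,z):
    c=np.linalg.inv(H)@[x,y,z,1];c=K@c[:3];return (c[:2]/c[2]).round(1)
for dz in (0,): 
  print("tip top",pt(.105,.010,.0054),pt(.105,-.010,.0054),"jaw rear",pt(.085,.010,.0054),"blade near/far",pt(.046,0,.004),pt(.054,0,.004))
c=grab("scene","lv_c");d=grab("side","lv_s")
for n,v in(("c",c),("d",d)):
    t=np.array(current_position());Rm=R.from_quat(current_eef_rot()).as_matrix()
    for nm,p in (("heel",[-.12,0,.0054]),("jl",[.105,-.01,.0054]),("o",[0,0,0.0])): print(n,nm,proj(v,t+Rm@p).round(1))
print(current_time_s(),current_finger_gap()*92)
E
python3 - <<'E'
import cv2,numpy as np
a=cv2.imread("pics/lv_c.png")[90:250,220:440];b=cv2.imread("pics/lv_s.png")[100:260,270:490]
cv2.imwrite("pics/lvz.png",cv2.resize(np.vstack([a,b]),None,fx=1.8,fy=1.8,interpolation=cv2.INTER_NEAREST))
E
```

```text
tip top [343.4  39.5] [299.1  39.5] jaw rear [342.6  86.4] blade near/far [321.1 169.4] [321.1 153.2]
c heel [291.8 112.1]
c jl [329.7 154.4]
c o [309.4 132.6]
d heel [410.2 172.6]
d jl [332.1 148.4]
d o [367.8 156.4]
29.3583 27.83954905400453
```

View pics/lvz.png

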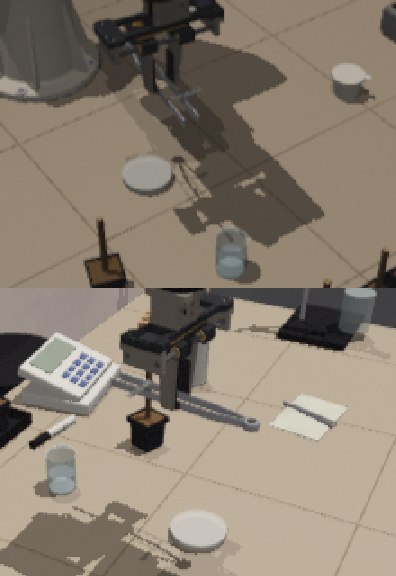

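The prediction for a level calliper matches: tip row 39.5 against 39.6 seen, blade rows 153.2/169.4 against 153.2/169.6. So it is level and centred in the grip. I'll go to the pre-approach pose in line with the stem and look.

```bash
cat >> h.py <<'E'
phi=np.radians(-18.6);U=np.array([np.cos(phi),np.sin(phi),0])
S=np.array([.602,-.2025,.1294])
E
python3 - <<'E'
from h import *
import pickle
q=qdown(phi)
p=S-.165*U; goto([p[0],p[1],.25],q); move_l(p,feed=.12); dwell(.2)
v=grab("wrist","pre"); pickle.dump((v,np.array(current_position()),np.array(current_eef_rot())),open("pre.pkl","wb"))
print(current_position()-p,current_time_s(),current_finger_gap()*92)
for dy in (0,): print(proj(v,[.602,-.2025,.172]),proj(v,[.602,-.2025,.117]),proj(v,[.602,-.2025,.062]))
E
```

```text
[ 0.00026484 -0.00011802  0.00046909] 31.4167 28.24097455079131
[ 322.55802901 -253.85284441] [ 321.43022356 -110.22151264] [320.93839699 -47.5850842 ]
```

View pics/pre.png

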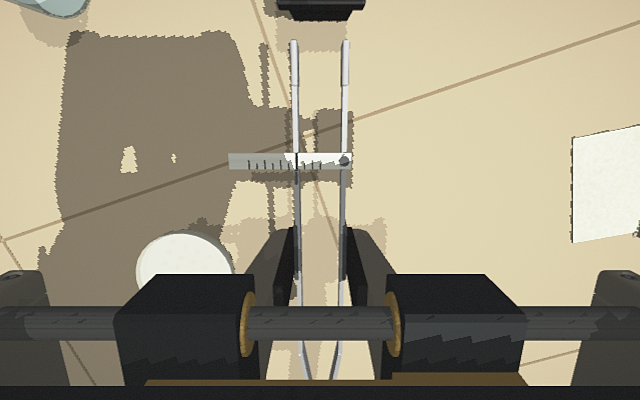

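The pot foot is centred at u≈321.5 and the jaws at u≈320, so they are in line. I'll advance to 25 mm short and look again.

Run:
```python
from h import *
import pickle
move_l(S-.120*U,feed=.08,threshold=4); dwell(.2)
v=grab("wrist","pre2");grab("side","pre2s");grab("scene","pre2c")
print(current_position(),current_time_s(),current_finger_gap()*92)
print(proj(v,[.602,-.2025,.117]),proj(v,[.602,-.2025,.062]))
cv2.imwrite("pics/pre2z.png",cv2.resize(v["img"][0:180,220:420],None,fx=3,fy=3,interpolation=cv2.INTER_NEAREST))
```

```text
[ 0.48811343 -0.16414392  0.12948756] 32.4833 27.7574947718247
[321.40077572   5.6012537 ] [320.94493218  33.82457004]
```

View pics/pre2z.png

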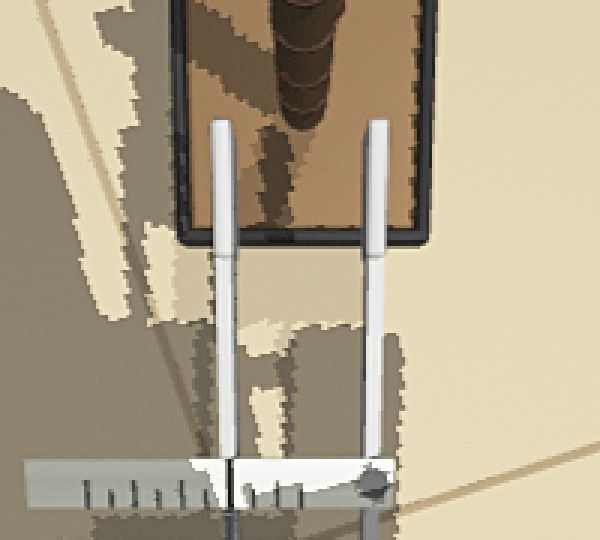

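The stem at zoom column 305 is about 0.5 mm right of the jaw centre at 301.5. Its foot row (43) matches the predicted position. I'll correct 0.5 mm sideways and go in.

Run:
```python
from h import *
T=S+.0005*np.array([np.sin(phi),-np.cos(phi),0])
r=move_l(T-.095*U,feed=.04,threshold=4); dwell(.6)
v=grab("wrist","fin");d=grab("side","fin_s");c=grab("scene","fin_c")
print(r,current_position()-(T-.095*U),current_time_s(),current_finger_gap()*92,current_force())
a=cv2.resize(v["img"][0:180,220:420],None,fx=2.6,fy=2.6,interpolation=cv2.INTER_NEAREST)
cv2.imwrite("pics/finz.png",a)
cv2.imwrite("pics/fin_sz.png",cv2.resize(np.hstack([d["img"][90:240,280:430],c["img"][150:300,200:350]]),None,fx=2.6,fy=2.6,interpolation=cv2.INTER_NEAREST))
```

```text
False [-3.03473021e-07  2.08467060e-05 -9.23343919e-06] 34.0083 27.874112870072963 [-0.2762445   0.35101575 -0.82004739]
```

View pics/finz.png

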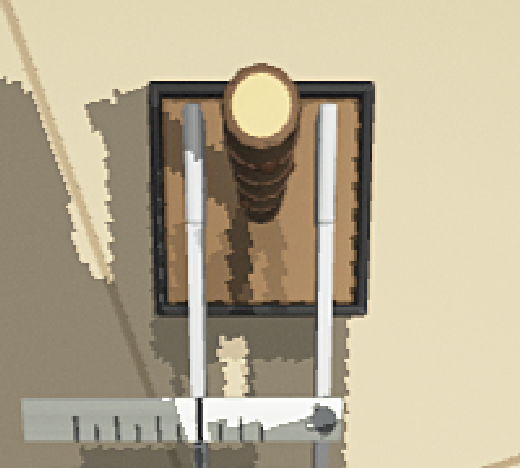

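View pics/fin_sz.png

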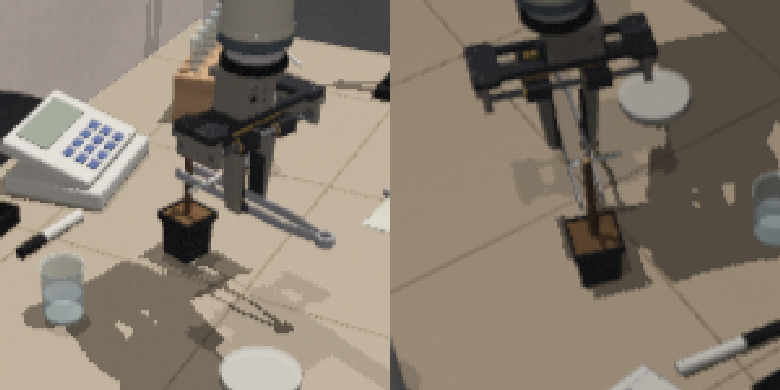

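The stem top is centred between the jaws: (261) against a jaw centre of 261. It sits at the jaws' mid-length and touches neither. Last check is the scale line and steadiness.

Run:
```python
from h import *
g=[]
for i in range(12): g.append(current_finger_gap()*92); dwell(.05)
print(np.round(g,2),np.mean(g))
v=grab("wrist","fin2")
print(current_time_s(),np.abs(current_dq()).max())
cv2.imwrite("pics/fin2z.png",cv2.resize(v["img"][20:190,270:370],None,fx=7,fy=7,interpolation=cv2.INTER_NEAREST)[550:1190])
cv2.imwrite("pics/fin2z.png",cv2.resize(v["img"][140:190,270:370],None,fx=7,fy=7,interpolation=cv2.INTER_NEAREST))
```

```text
[27.87 28.18 28.42 28.31 28.18 28.02 27.67 28.05 28.   28.1  28.13 28.16] 28.09214669011837
34.6583 0.0021793193236334003
```

View pics/fin2z.png

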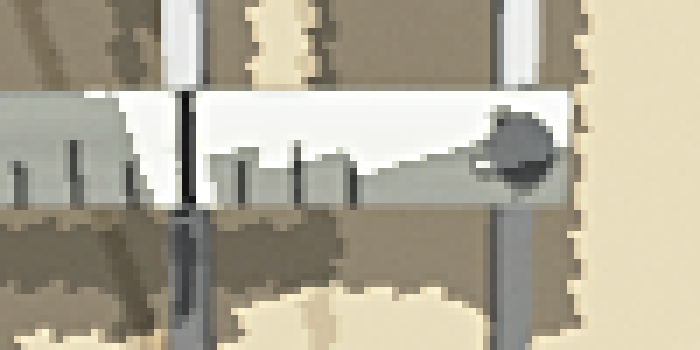

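The long line (186) sits on the pointer (187). The width averages 28.09 mm with sensor noise, and the arm is still. Handing in.

```bash
python3 -c "
from workcell import *
print(hand_in(),current_time_s())"
```

```text
the job is handed in; nothing more can be done
the job is handed in; nothing more can be done
```

The job is done and handed in. The last clock reading, just before hand-in, was 34.7 s of the 72 s allowed.

- **Pot:** I took it by its collar (fingers stopped at 55.0 mm), turned it upright and set it down at about (0.602, -0.2025). It stood free in all three views. The measured points left up to about 3 mm of lean over the stem's length, within the camera error.
- **Callipers:** I picked them up by the finger plates and squeezed them. At 9 N they overshot to 26.4 mm over the plates, so I eased back to 7.8 N. Before hand-in the plate width averaged 28.09 mm (27.7 to 28.4, taken as sensor noise), and the long scale line lay on the pointer within about 1 mm.
- **Final hold:** The calliper checked level in the hand, and the jaw centre was set 117 mm up. The wrist view showed the stem top centred between the jaws and at mid-length within about 1 mm, so about 5 mm clear on each side. The last approach met no contact force and the arm was still.

One thing did not go to plan: while reaching for the callipers, the fingertips touched the bench lightly (about 5.5 N). No other object was handled, and nothing looked moved in the last views, though I did not measure that.

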